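# Strip the used tip and set the dose dial to the third click

### The arm

A 6-joint arm with a two-finger parallel gripper is mounted at the origin on a cart in front of the work surface, level with it; the furniture and walls round the work are solid. World frame = base frame: x ahead of the robot, y to its left, z up, the work surface at z = 0. Lengths are in m, angles in degrees, forces in N, time in s.
With the tool pointing down it reaches from about 0.375 to 0.9 m from the base axis. Payload 3.1 kg.
Tool frame: the origin (TCP) lies on the centre line of the jaws, within the pads' length; the fingertips stand 17 mm ahead of it and the grasp point (between the pads) lies 2 mm behind it; z points along the fingers, y is the line along which they close (so a half turn about z gives the same grasp; the last joint's range is limited). The gripper opens to 87 mm and grips with 3 to 60 N. Pads are 19 mm wide; open, the fingers measure 117 mm over their backs; the gripper's body (75 mm by 190 mm) begins 51 mm behind the grasp point.
Start: joints at [-81.962, 30.224, 82.088, -0, 67.689, -10.227], TCP at [0.196, -0.593, 0.24] pointing down, gripper open.
Joint ranges: [-176.69, 176.69], [-43.24, 126.21], [12.49, 139.97], [-82, 262], [0, 151.66], [-163.58, 163.58]. Speed limits (degrees/s): [159.86, 159.86, 180, 180, 180, 180].

### API

Orientations are given as a 3x3 rotation matrix whose columns are the frame's x, y, z axes.
In Python, from rig import bot, imaging, finder gives the robot as it stands. The module is installed in compiled form; this text tells all that it offers.
- The arm moves only by the tool play_rows, never from a script. Its argument "motion" is a list that holds one entry, the list of rows, each a list of 6 numbers: the shift along the tool's x, y, z in fractions of the full range, 1 being 1 m, then the turn, a rotation vector about the tool's x, y, z in fractions of the full range, 1 being 90 degrees. In form: [[[dx, dy, dz, wx, wy, wz], ...]]. A call has 1 to 8 rows; each row is the pose to reach, as a shift and turn from the pose commanded when the call began, along the tool's axes at that moment; what a row does not reach only later rows make up. A row lasts 1/12 s, in which the tool goes at most 41.7 mm and 7.16 degrees, less where a joint would pass 70% of its speed; a pose out of reach is approached as far as the arm can. No shift or turn number may pass 1 either way. A call with a gripper value outside its range is refused whole. "fingers" is the finger opening in m, from 0 to 0.087, set as the call begins (left out, the last holds). The fingers move at their own pace and stop on an object; the grip force is fixed at half the most. Time passes only in rows, so rows that repeat a pose let the fingers close. It gives the time, the measured TCP pose, the force, the opening and the grip force at its end, in the units of the state.
- bot.read_state(): the state, without advancing time (a new reading comes with each control period).
- imaging.capture(name): name is "side" or "top" or "wrist"; returns a dict with "frame" (420x560x3 uint8, red, green, blue), "camera_matrix" (3x3 intrinsics, pixels), "R" (3x3) and "t" (3): a world point X has camera coordinates R X + t. Camera axes: x right, y down, z forward; pixel columns grow to the right and rows downward; lengths in m; the calibration is good to about 2 mm. A picture is of the moment at which its call begins. There is no depth.
- bot.hand_in(): hands the job in; it is judged then, once.
Trained networks look in the newest picture that a camera, given by its name, has taken for a name from the list of things; names that differ only in an ending like _2 or _b are one class to them, and where a whole thing is asked for, a point or a joint stands for the part that bears it (a point fixed in the world has none). Each returns a list of dicts, best first, with "confidence" (0 to 1); they miss things now and then, are a little off and sometimes report something else, mostly with a low value. They report only what shows in the picture. A call takes as long as a camera call.
- finder.recognise(camera, name): "at" ([x, y, z] in m, in world coordinates, good to about 4 mm: the middle of the surface that is visible of it).
- finder.outline_of(camera, name): "pixels" (420x560 bool, what is visible of it).
The state is a dict: "time_s": time; "joint_positions": joint angles; "qvel": joint speeds; "tau": joint torques, N m; "position": TCP position; "tcp_rot": TCP orientation; "force": force on the tool from outside, world axes, zero at the start; "moment": the same for the moment, N m; "opening": opening from 0.0 (shut) to 1.0 (fully open); "grasp_force": force on a finger pad.
Only numpy, scipy, OpenCV 4.12 (cv2) and the standard library are available. Lean on these libraries where they do the work, as an engineer would, in place of code of your own. Each camera call takes 0.05 s, during which the arm holds its last target. There are 200 camera calls.

### The job

The bench dispenser on its stand is to be made ready for topping up the next specimen jars. First press its thumb key down until the used tip is stripped off the nozzle into the waste beaker below, without touching the tip itself, and let the key spring back up. Then set the dose dial on top to its third click, counted clockwise (seen from above) from the zero end stop, wherever it stands now, and finish with the dial still gripped there between the fingers so that it cannot shift while I do up its lock screw; leave the beaker, the jars and the vial standing as they are.

Things in the scene. Friction and masses are not known exactly. Their poses are not given: they have to be found in the camera images.
- stand: Dispenser stand, fixed: grey base 160 x 124 x 14 mm, white syringe barrel 39 mm across over its front part, with a white scale collar 72 mm across on top (z 224 mm). Origin on the bench below the barrel's axis; x to the rear, y left, z up. Column (top z 202 mm) at x 67 to 97 mm; plunger block behind the dial at x 35 to 65 mm, 16 mm wide, up to z 238 mm.
- key_top (a point): Middle of the ribbed upper face of the thumb key: press straight down here. The key is a grey level tab 46 mm long, 26 mm wide, 8 mm thick, 36 to 82 mm in front of the barrel's axis; this point is 66 mm in front of the axis, 213 mm above the bench when up, and moves with the key. Axes as the stand's.
- ejector (a joint): How far the thumb key is pressed, m: 0 up at rest, 0.014 fully down (hard stop). Its spring pushes back with 2 N at rest to 8 N fully down and returns it when let go; the tip's clip adds 1 to 2 N, and the tip drops at about 9 to 10 mm.
- tip: Used dispenser tip: white tapered plastic tube 58.5 mm long, collar 18 mm across, point 4 mm across, about 20 g, hanging point down under the barrel, held below its collar by three steel spring clip fingers; the key's stripper ring pushes it off downwards. Origin: end of the point, about 88 mm above the bench while it hangs; local z runs up to the collar.
- beaker: Waste beaker: loose clear glass cup 77 mm across the rim, 67 mm high, wall 2.5 mm, standing on the base (14 mm above the bench) straight below the tip. Origin: centre of its underside, z up; inner floor 4 mm above that.
- dial_grip (a point): Point on the dose dial's upright turning axis at gripping height, z 258 mm. The dial has a black upright wing 46 mm long, 13 mm thick, z 238 to 268 mm, on a scalloped plate 54 mm across (top z 234 mm). Local x lies along the wing, towards its pointer end (white line); z up. Grip the wing across its thickness from above.
- dial (a joint): Dial angle, rad, growing clockwise seen from above. A sprung ball clicks into stops at 0 (zero end stop, hard), 0.393, 0.785, 1.178 (third click), 1.571, 1.963, 2.356 (hard end). Starts at the zero, first or second stop. Leaving a stop takes 0.13 N m; past half-way it snaps to the next. Ribs on the collar mark the stops (thick: zero); at the third the pointer faces the front, over the thumb key.
- jar_a: Bystander: loose specimen jar with screw lid, 50 mm across, 70 mm high, standing to the left of the stand. Origin: centre of its underside.
- jar_b: Bystander: loose specimen jar with screw lid, 44 mm across, 66 mm high, standing to the right of the stand. Origin: centre of its underside.
- vial: Bystander: loose corked glass vial, 19 mm thick, 68 mm long, lying to the right of the stand's front. Origin: under its middle.

How it is judged (in metres and radians):
On the way, in this order (a step that is already met when the one before it is completed fails the run):
1. the used tip has been stripped off into the beaker and the key is back up (horizontal distance between tip and beaker below 0.05 m and z of tip in the frame of beaker between -0.003 and 0.045 m and value of joint ejector below 0.003 m), for 0.2 s.
2. the dial stands at its third click in the fingers' grip (value of joint dial between 1.078 and 1.278 rad and contact force between the fingers and wing_a above 2 N and contact force between the fingers and wing_b above 2 N), for 0.3 s.
At the end, for the whole second after the job is handed in: Tip at rest in the beaker (point within 50 mm of its axis, under 45 mm above its underside), beaker upright within 0.15 rad, key back up within 3 mm, dial at rest within 0.1 rad of its third click (1.178 rad) and gripped, with over 2 N on both sides of its wing (all of step 1 and all of step 2 and linear speed of tip below 0.05 m/s and angle between beaker's own z axis and vertical below 0.15 rad and velocity of joint dial between -0.1 and 0.1 rad/s); the arm keeps its last pose, push and grip.
It fails at once if the fingers or the arm touch the used tip (contact force between any of the fingers, the arm and tip above 0.3 N).
It fails at once if the beaker is shifted by more than 20 mm or tipped over (distance of beaker from where it was at the start of the episode above 0.02 m or angle between beaker's own z axis and vertical above 0.5 rad).
It fails at once if a jar or the vial is moved by more than 20 mm (distance of any of jar_a, jar_b, vial from where it was at the start of the episode above 0.02 m).
It also fails if it takes over 45 s, if anything falls off the work surface, if the arm or the gripper's body presses on something with over 40 N, if the wrist force passes 120 N, or if a joint passes its speed limit or range.

## Working session

There is one attempt and no reset: what is moved stays moved. The work goes in short steps, Python scripts to look and compute and a tool call to move; the robot and the scene stay as the last step left them, time stands still between calls to the robot, and variables do not carry over. Pictures are saved under pics/ and viewed, at most 10 in all, crops included, and the job is handed in when it is done.

Besides the shell and the picture viewer there is one more tool, called after "Request:" as name([rows], argument=value, ...), one row to a line, values as JSON. play_rows: Moves the arm, as the interface text tells. Its arguments: {"type":"object","properties":{"motion":{"type":"array"},"fingers":{"type":"number"}},"required":["motion"]}

```bash
mkdir -p pics; python3 - <<'E'
from rig import bot, imaging, finder
import cv2,numpy as np
s=bot.read_state(); print(s)
for c in ["side","top"]:
    d=imaging.capture(c); cv2.imwrite(f"pics/{c}0.png",d["frame"][:,:,::-1])
    print(c,d["camera_matrix"].tolist(),np.round(d["R"],3).tolist(),d["t"])
    for n in ["stand","key_top","dial_grip","tip","beaker","jar_a","jar_b","vial"]:
        print(n,[(np.round(r["at"],3).tolist(),round(r["confidence"],2)) for r in finder.recognise(c,n)[:2]])
E
```

```text
{'time_s': 0.0, 'joint_positions': array([-8.19599534e+01,  3.02776416e+01,  8.21554932e+01, -1.40561111e-03,
        6.76892863e+01, -1.02275354e+01]), 'qvel': array([ 0.01714818, -0.08521429, -0.05430852,  0.03747639, -0.09091405,
        0.09926582]), 'tau': array([ 8.98497728e-04, -4.40037811e+01, -1.76589292e+01,  6.34015328e-02,
        5.84775140e-02, -1.65675478e-04]), 'position': array([ 0.19583073, -0.59280195,  0.23859076]), 'tcp_rot': array([[ 9.49600114e-01,  3.13463748e-01, -3.21315923e-04],
       [ 3.13463709e-01, -9.49597831e-01,  2.11247358e-03],
       [ 3.57062983e-04, -2.10672604e-03, -9.99997717e-01]]), 'force': array([-0.55835315, -0.25308309,  0.06994424]), 'moment': array([-0.02915034, -0.05988869, -0.02124076]), 'grasp_force': 0.0, 'opening': 0.9972772341337232}
side [[440.71720482704484, 0.0, 284.0696646764207], [0.0, 440.71720482704484, 208.37968580664642], [0.0, 0.0, 1.0]] [[0.937, -0.35, -0.019], [-0.233, -0.582, -0.779], [0.262, 0.734, -0.627]] [-0.58438031  0.23967395  0.82246996]
stand [([0.589, -0.048, 0.159], 0.73)]
key_top [([0.509, -0.057, 0.211], 0.79)]
dial_grip [([0.553, -0.058, 0.238], 0.81)]
tip []
beaker [([0.55, -0.053, 0.055], 0.89), ([0.586, -0.046, 0.16], 0.29)]
jar_a [([0.557, 0.053, 0.042], 0.65)]
jar_b [([0.557, 0.053, 0.042], 0.65)]
vial []
top [[384.95689739731307, 0.0, 283.5569446698802], [0.0, 384.95689739731307, 211.30022284331858], [0.0, 0.0, 1.0]] [[-0.455, -0.891, -0.002], [-0.784, 0.401, -0.475], [0.424, -0.214, -0.88]] [0.22835321 0.5618887  0.71122587]
stand [([0.55, -0.025, 0.159], 0.76)]
key_top [([0.491, -0.055, 0.212], 0.68), ([0.543, -0.047, 0.241], 0.61)]
dial_grip [([0.546, -0.043, 0.242], 0.9)]
tip []
beaker [([0.556, -0.037, 0.029], 0.69), ([0.497, -0.056, 0.215], 0.61)]
jar_a [([0.559, 0.075, 0.068], 0.69), ([0.622, -0.136, 0.064], 0.61)]
jar_b [([0.559, 0.075, 0.068], 0.69), ([0.622, -0.136, 0.064], 0.61)]
vial [([0.55, -0.156, 0.014], 0.53)]
```

View pics/side0.png

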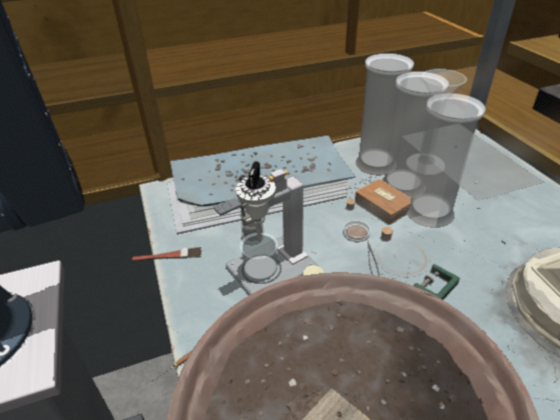

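View pics/top0.png

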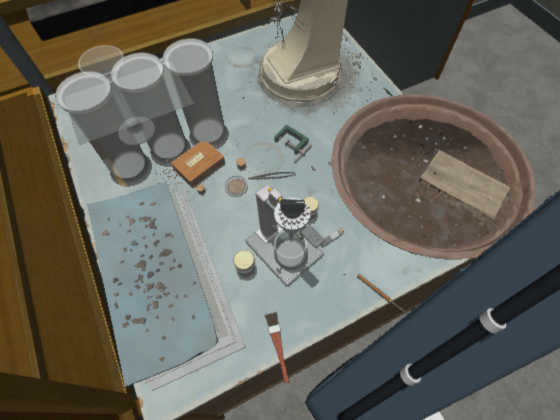

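```bash
python3 - <<'E'
import cv2,numpy as np
a=cv2.imread("pics/side0.png")[150:290,205:325]; b=cv2.imread("pics/top0.png")[175:290,235:350]
a=cv2.resize(a,(400,467),interpolation=cv2.INTER_CUBIC);b=cv2.resize(b,(400,400),interpolation=cv2.INTER_CUBIC)
o=np.zeros((467,800,3),np.uint8);o[:,:400]=a;o[:400,400:]=b
cv2.imwrite("pics/crop.png",o)
from rig import imaging,finder
for c in ["side","top"]:
    imaging.capture(c)
    for n in ["key_top","dial_grip"]:
        m=finder.outline_of(c,n)
        for r in m[:2]:
            ys,xs=np.nonzero(r["pixels"]); print(c,n,round(r["confidence"],2),xs.mean().round(1),ys.mean().round(1),xs.min(),xs.max(),ys.min(),ys.max(),len(xs))
E
```

```text
side key_top 0.88 233.4 209.6 214 260 199 226 422
side dial_grip 0.61 255.3 181.5 241 270 161 196 633
top key_top 0.81 311.8 236.4 300 324 225 248 317
top dial_grip 0.6 291.9 210.7 279 308 199 224 607
```

View pics/crop.png

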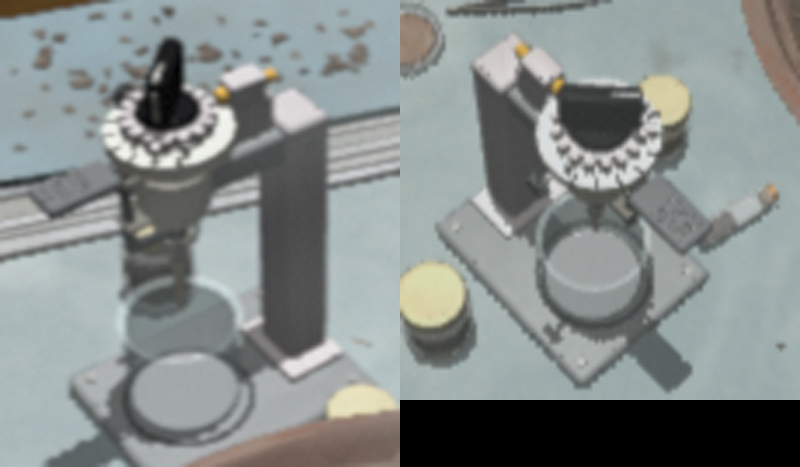

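```bash
cat > h.py <<'E'
import numpy as np,cv2
from rig import imaging,finder,bot
def ray(d,u,v,z):
    K,R,t=map(np.array,(d["camera_matrix"],d["R"],d["t"])); C=-R.T@t
    r=R.T@np.linalg.solve(K,[u,v,1]); return C+r*(z-C[2])/r[2]
def proj(d,X):
    p=(np.array(d["camera_matrix"])@(np.array(d["R"])@np.array(X).T+np.array(d["t"])[:,None])); return (p[:2]/p[2]).T
E
python3 - <<'E'
from h import *
T=imaging.capture("top"); S=imaging.capture("side")
f=lambda x,y:(235+(x-400)/3.478,175+y/3.478)
g=lambda x,y:(205+x/3.333,150+y/3.333)
for n,p,z in [("baseRL",(438,228),.014),("baseFL",(582,385),.014),("baseFR",(708,275),.014),("keyFL",(690,250),.213),("keyFR",(712,232),.213),("keymid",(675,212),.213),("collar",(600,133),.224),
  ("wingA",(560,90),.268),("wingB",(641,96),.268),("wingC",(641,86),.268),("col1",(472,66),.202),("col3",(478,80),.202),("col2",(515,36),.202)]:
    print("T",n,ray(T,*f(*p),z).round(4))
for n,p,z in [("key1",(30,190),.213),("key2",(48,216),.213),("key3",(125,185),.213),("key4",(110,160),.213),("collar",(169,133),.224),("wingtop",(170,40),.268),("col",(272,106),.202),("colb",(290,135),.202),("colc",(327,120),.202),("base",(72,388),.014)]:
    print("S",n,ray(S,*g(*p),z).round(4))
E
```

```text
T baseRL [0.6349 0.0377 0.014 ]
T baseFL [ 0.485  -0.0011  0.014 ]
T baseFR [ 0.5154 -0.1166  0.014 ]
T keyFL [ 0.471  -0.0592  0.213 ]
T keyFR [ 0.4748 -0.0754  0.213 ]
T keymid [ 0.4948 -0.0631  0.213 ]
T collar [ 0.553  -0.0461  0.224 ]
T wingA [ 0.5656 -0.0275  0.268 ]
T wingB [ 0.5425 -0.0646  0.268 ]
T wingC [ 0.5479 -0.0675  0.268 ]
T col1 [ 0.6386 -0.0046  0.202 ]
T col3 [ 0.6282 -0.0037  0.202 ]
T col2 [ 0.646  -0.0369  0.202 ]
S key1 [ 0.4754 -0.0598  0.213 ]
S key2 [ 0.479  -0.0843  0.213 ]
S key3 [ 0.5229 -0.0744  0.213 ]
S key4 [ 0.5215 -0.0506  0.213 ]
S collar [ 0.5544 -0.0536  0.224 ]
S wingtop [ 0.5644 -0.0326  0.268 ]
S col [ 0.6251 -0.0219  0.202 ]
S colb [ 0.6245 -0.0519  0.202 ]
S colc [ 0.6491 -0.0464  0.202 ]
S base [ 0.4894 -0.014   0.014 ]
```

```bash
cat >> h.py <<'E'
def model(ax,yaw,dial):
    a=np.radians(yaw);Rz=np.array([[np.cos(a),-np.sin(a),0],[np.sin(a),np.cos(a),0],[0,0,1]])
    o=np.array([ax[0],ax[1],0]); W=lambda P:np.array(P)@Rz.T+o
    box=lambda x0,x1,w,z:[[x0,-w,z],[x1,-w,z],[x1,w,z],[x0,w,z]]
    L=[W(box(-.082,-.036,.013,.213)),W(box(.067,.097,.015,.202)),W(box(.035,.065,.008,.238))]
    th=np.linspace(0,2*np.pi,40); L.append(W(np.c_[.036*np.cos(th),.036*np.sin(th),0*th+.224]))
    p=np.pi+1.178-dial; c,s=np.cos(p),np.sin(p);D=np.array([[c,-s,0],[s,c,0],[0,0,1]])
    L.append(W(np.array(box(-.023,.023,.0065,.268))@D.T)); L.append(W(np.array([[.01,0,.268],[.023,0,.268]])@D.T))
    return L
E
python3 - <<'E'
from h import *
o=np.zeros((600,800,3),np.uint8)
for i,(c,(x0,y0,w,h)) in enumerate({"side":(205,150,100,75),"top":(245,175,100,75)}.items()):
    d=imaging.capture(c); k=4
    im=cv2.resize(d["frame"][y0:y0+h,x0:x0+w,::-1],(w*k,h*k),interpolation=cv2.INTER_CUBIC)
    o[:300,i*400:i*400+400]=im; im=im.copy()
    for P in model((.5535,-.0495),14.3,.393):
        q=((proj(d,P)-[x0,y0]+.5)*k*16).astype(np.int32)
        cv2.polylines(im,[q],True,(0,0,255),1,cv2.LINE_AA,4)
    o[300:,i*400:i*400+400]=im
cv2.imwrite("pics/ov.png",o)
E
```

```text
(no output)
```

View pics/ov.png

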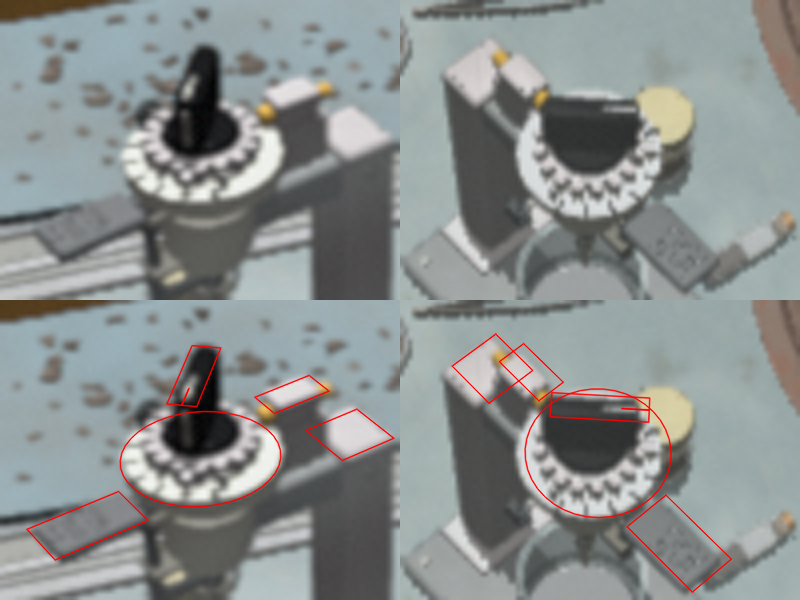

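```bash
python3 - <<'E'
from h import *
from scipy.optimize import least_squares
T=imaging.capture("top"); S=imaging.capture("side")
a=[(185,370),(250,297),(330,276),(420,290),(500,350)]; b=[(333,150),(400,97),(470,105),(535,165),(500,240),(420,252),(350,210)]
def res(p):
    P=[ray(S,*q,p[3]) for q in a]+[ray(T,*q,p[3]) for q in b]
    return [np.hypot(X[0]-p[0],X[1]-p[1])-p[2] for X in P]
r=least_squares(res,[.6,-.4,.2,.2]); print(r.x.round(3),np.round(r.fun,3))
for n,(u,v),z in [("jarR",(311,205),.066),("jarL",(243,262),.07),("vial",(335,235),.01),("brush",(380,292),0.02)]: print(n,ray(T,u,v,z).round(3))
print(imaging.capture("wrist")["t"], bot.read_state()["time_s"])
E
```

```text
[ 0.561 -0.433  0.237  0.128] [ 0.     0.002 -0.004  0.003  0.001  0.004 -0.01  -0.     0.011 -0.01
 -0.002  0.005]
jarR [ 0.626 -0.139  0.066]
jarL [0.564 0.071 0.07 ]
vial [ 0.548 -0.169  0.01 ]
brush [ 0.372 -0.184  0.02 ]
[-0.62515057 -0.0304659   0.38893404] 1.55
```

Request:
play_rows([
  [[0,0,-0.04,0,0,0],[0,0,-0.08,0,0,0],[0.029,-0.027,-0.08,0,0,0],[0.058,-0.054,-0.08,0,0,0],[0.087,-0.081,-0.08,0,0,0],[0.116,-0.108,-0.08,0,0,0],[0.145,-0.135,-0.08,0,0,0],[0.174,-0.162,-0.08,0,0,0]],
], fingers=0)

```text
time_s: 2.22
position: [0.3109, -0.3834, 0.3197]
tcp_rot: [[0.95, 0.313, 0.0], [0.313, -0.95, -0.0], [0.0, 0.001, -1.0]]
force: [0.2, 0.2, 0.2]
opening: 0.476
grasp_force: 0.0
```

Careful with the scale: turns go in shares of 90 degrees. That gives: 4 degrees is 0.0444.

Request:
play_rows([
  [[0.029,-0.027,0,0,0,0.0056],[0.058,-0.054,0,0,0,0.0111],[0.087,-0.081,0,0,0,0.0167],[0.116,-0.108,0,0,0,0.0222],[0.145,-0.135,0,0,0,0.0278],[0.174,-0.162,0,0,0,0.0333],[0.203,-0.189,0,0,0,0.0389],[0.232,-0.216,0,0,0,0.0444]],
])

```text
time_s: 2.88
position: [0.4636, -0.1054, 0.3199]
tcp_rot: [[0.969, 0.246, 0.001], [0.246, -0.969, -0.0], [0.001, 0.001, -1.0]]
force: [1.2, -0.8, 0.6]
opening: 0.011
grasp_force: 0.0
```

```bash
cat > ov.py <<'E'
from h import *
import sys
name,ax,ay,yaw,dial=sys.argv[1],*map(float,sys.argv[2:6])
d=imaging.capture("wrist"); im=cv2.resize(d["frame"][:,:,::-1],(800,600),interpolation=cv2.INTER_CUBIC); k=800/560
for P in model((ax,ay),yaw,dial):
    cv2.polylines(im,[(np.clip((proj(d,P)+.5)*k,-2000,2000)*16).astype(np.int32)],True,(0,0,255),1,cv2.LINE_AA,4)
cv2.imwrite(f"pics/{name}.png",im); print(bot.read_state()["position"].round(4))
for n in ["key_top","dial_grip"]:
    print(n,[(r["at"],r["confidence"]) for r in finder.recognise("wrist",n)[:1]])
E
python3 ov.py w1 .5555 -.048 14.3 .393
```

```text
[ 0.4662 -0.0991  0.32  ]
key_top [([0.4995, -0.0605, 0.207], 0.83)]
dial_grip [([0.5521, -0.0432, 0.2353], 0.97)]
```

View pics/w1.png

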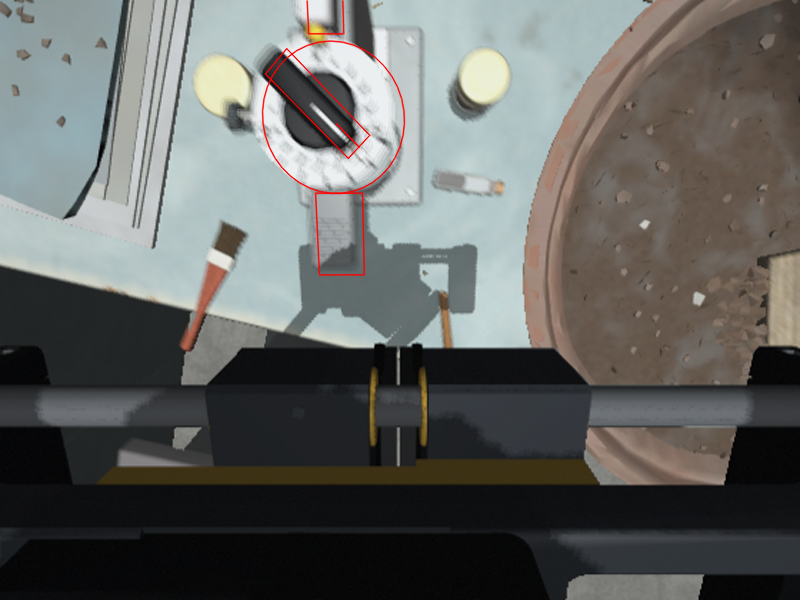

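Request:
play_rows([
  [[0.017,-0.015,0,0,0,0],[0.034,-0.03,0,0,0,0],[0.034,-0.03,0.02,0,0,0],[0.034,-0.03,0.04,0,0,0],[0.034,-0.03,0.06,0,0,0],[0.034,-0.03,0.075,0,0,0],[0.034,-0.03,0.08,0,0,0],[0.034,-0.03,0.08,0,0,0]],
])

```text
time_s: 3.7
position: [0.4874, -0.0707, 0.2384]
tcp_rot: [[0.97, 0.245, -0.003], [0.245, -0.97, 0.001], [-0.003, -0.002, -1.0]]
force: [0.2, -0.1, 1.0]
opening: 0.005
grasp_force: 0.0
```

```bash
python3 ov.py w2 .5565 -.045 14.3 .393
```

```text
[ 0.4883 -0.0708  0.2395]
key_top [([0.5065, -0.0607, 0.2095], 0.59)]
dial_grip [([0.5561, -0.0424, 0.2363], 0.71)]
```

View pics/w2.png

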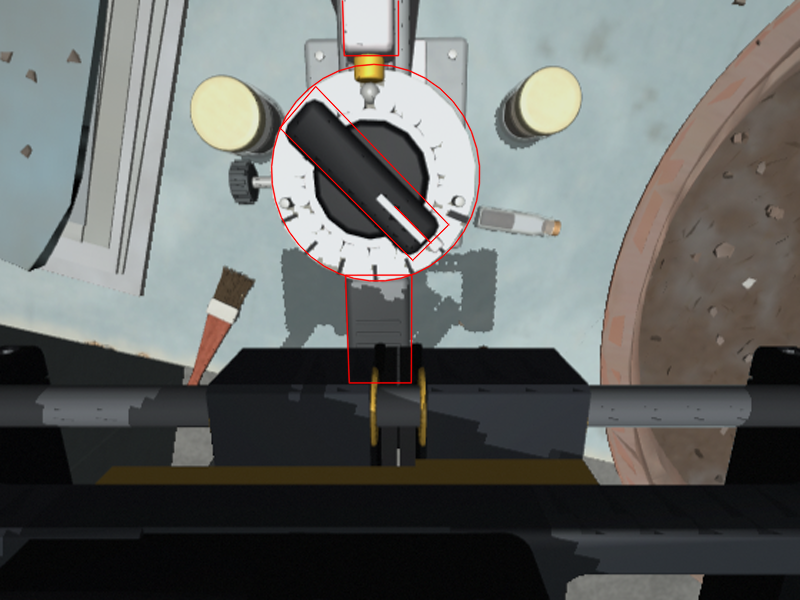

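Request:
play_rows([
  [[0.0055,-0.0085,0,0,0,0],[0.0055,-0.0085,0,0,0,0],[0.0055,-0.0085,0.005,0,0,0],[0.0055,-0.0085,0.01,0,0,0],[0.0055,-0.0085,0.013,0,0,0],[0.0055,-0.0085,0.016,0,0,0],[0.0055,-0.0085,0.018,0,0,0],[0.0055,-0.0085,0.018,0,0,0]],
])

```text
time_s: 4.52
position: [0.4923, -0.0601, 0.2216]
tcp_rot: [[0.969, 0.246, 0.001], [0.246, -0.969, 0.0], [0.001, -0.0, -1.0]]
force: [0.6, 1.3, 5.3]
opening: 0.001
grasp_force: 2.7
```

Request:
play_rows([
  [[0,0,0.002,0,0,0],[0,0,0.004,0,0,0],[0,0,0.0045,0,0,0],[0,0,0.0045,0,0,0]],
])

```text
time_s: 4.85
position: [0.4923, -0.0601, 0.2176]
tcp_rot: [[0.969, 0.246, 0.001], [0.246, -0.969, 0.0], [0.001, 0.0, -1.0]]
force: [-0.4, 1.4, 6.3]
opening: 0.006
grasp_force: 3.6
```

```bash
python3 - <<'E'
from h import *
s=bot.read_state(); print(s["position"],s["force"])
d=imaging.capture("side"); im=cv2.resize(d["frame"][150:290,205:325,::-1],(514,600),interpolation=cv2.INTER_CUBIC); cv2.imwrite("pics/s1.png",im)
for c in ("side","top"):
    if c=="top": imaging.capture(c)
    print([(r["at"].round(3) if hasattr(r["at"],"round") else r["at"],r["confidence"]) for r in finder.recognise(c,"tip")])
E
```

```text
[ 0.4922614  -0.06009915  0.21758151] [-0.37297678  1.44272815  6.30047555]
[([0.525, -0.0588, 0.1937], 0.64), ([0.5734, -0.048, 0.0676], 0.57)]
[]
```

View pics/s1.png

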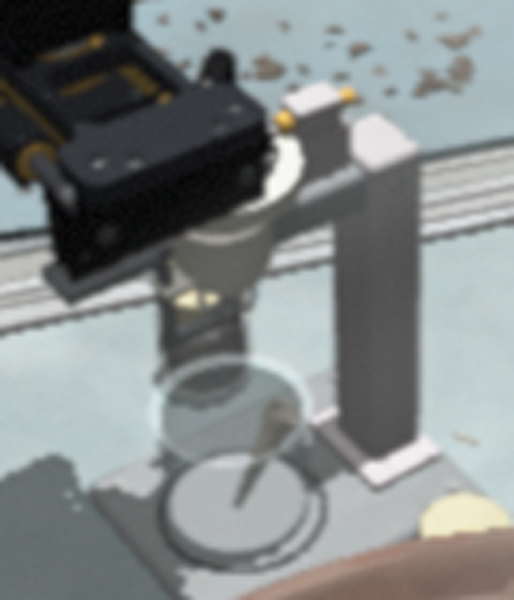

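Request:
play_rows([
  [[0,0,-0.01,0,0,0],[0,0,-0.03,0,0,0],[0,0,-0.055,0,0,0],[0,0,-0.08,0,0,0],[0,0,-0.1,0,0,0],[0,0,-0.1,0,0,0],[0,0,-0.1,0,0,0]],
])

```text
time_s: 5.63
position: [0.4918, -0.0604, 0.3174]
tcp_rot: [[0.969, 0.246, 0.001], [0.246, -0.969, -0.001], [0.001, 0.001, -1.0]]
force: [0.2, 0.3, 0.4]
opening: 0.004
grasp_force: 0.0
```

To row units: -45 degrees is -0.5.

Request:
play_rows([
  [[0.01,0,0,0,0,-0.0722],[0.02,0,0,0,0,-0.1444],[0.03,0,0,0,0,-0.2167],[0.04,0,0,0,0,-0.2889],[0.05,0,0,0,0,-0.3611],[0.06,0,0,0,0,-0.4333],[0.066,0,0,0,0,-0.5],[0.066,0,0,0,0,-0.5]],
], fingers=0.05)

```text
time_s: 6.3
position: [0.5556, -0.0437, 0.3145]
tcp_rot: [[0.509, 0.861, -0.004], [0.861, -0.509, 0.001], [-0.001, -0.004, -1.0]]
force: [0.1, 1.1, 0.2]
opening: 0.518
grasp_force: 0.0
```

```bash
python3 ov.py w3 .5565 -.044 14.3 .393; python3 - <<'E'
from h import *
s=bot.read_state(); print(s["joint_positions"].round(1),s["tcp_rot"].round(3),s["opening"])
for c in ("side","top"):
    imaging.capture(c)
    for n in ("key_top","tip","dial_grip","beaker"): print(c,n,[(np.round(r["at"],3),round(r["confidence"],2)) for r in finder.recognise(c,n)[:2]])
E
```

```text
[ 0.555  -0.0437  0.3147]
key_top [([0.5115, -0.0613, 0.207], 0.77)]
dial_grip [([0.559, -0.0385, 0.2346], 0.63)]
[-16.   20.3  86.4  -0.   73.5  14.9] [[ 0.513  0.858 -0.003]
 [ 0.858 -0.513  0.001]
 [-0.001 -0.003 -1.   ]] 0.561190899082924
side key_top [(array([ 0.51 , -0.058,  0.212]), 0.73)]
side tip [(array([ 0.572, -0.048,  0.068]), 0.59)]
side dial_grip [(array([ 0.556, -0.06 ,  0.237]), 0.88), (array([ 0.571, -0.046,  0.065]), 0.53)]
side beaker [(array([ 0.553, -0.058,  0.058]), 0.62)]
top key_top [(array([ 0.498, -0.055,  0.213]), 0.67)]
top tip [(array([ 0.564, -0.04 ,  0.062]), 0.45)]
top dial_grip [(array([ 0.532, -0.039,  0.233]), 0.64)]
top beaker [(array([ 0.554, -0.035,  0.035]), 0.66)]
```

View pics/w3.png

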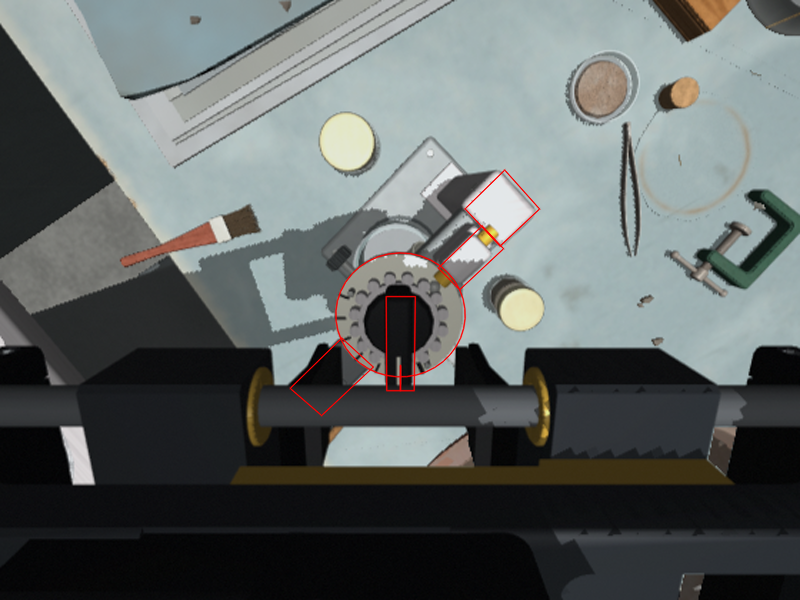

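Request:
play_rows([
  [[0.001,0.001,0.012,0,0,0],[0.001,0.001,0.027,0,0,0],[0.001,0.001,0.042,0,0,0],[0.001,0.001,0.052,0,0,0],[0.001,0.001,0.057,0,0,0],[0.001,0.001,0.057,0,0,0],[0.001,0.001,0.057,0,0,0]],
])

```text
time_s: 7.53
position: [0.5574, -0.0437, 0.2602]
tcp_rot: [[0.511, 0.86, 0.0], [0.86, -0.511, -0.0], [0.0, 0.0, -1.0]]
force: [0.1, 0.6, 0.3]
opening: 0.575
grasp_force: 0.0
```

Request:
play_rows([
  [[0,0,0,0,0,0],[0,0,0,0,0,0],[0,0,0,0,0,0],[0,0,0,0,0,0],[0,0,0,0,0,0],[0,0,0,0,0,0]],
], fingers=0)

```text
time_s: 8.03
position: [0.5571, -0.0436, 0.2602]
tcp_rot: [[0.511, 0.86, 0.0], [0.86, -0.511, -0.0], [0.0, 0.0, -1.0]]
force: [0.1, -0.1, -0.7]
opening: 0.205
grasp_force: 0.0
```

Request:
play_rows([
  [[0,0,0,0,0,0],[0,0,0,0,0,0],[0,0,0,0,0,0],[0,0,0,0,0,0]],
])

```text
time_s: 8.37
position: [0.5561, -0.043, 0.2601]
tcp_rot: [[0.511, 0.86, -0.002], [0.86, -0.511, 0.001], [-0.0, -0.003, -1.0]]
force: [-4.3, 2.8, 4.3]
opening: 0.146
grasp_force: 30.0
```

To row units: 45 degrees is 0.5.

Request:
play_rows([
  [[0,0,0,0,0,0.0667],[0,0,0,0,0,0.1333],[0,0,0,0,0,0.2],[0,0,0,0,0,0.2667],[0,0,0,0,0,0.3333],[0,0,0,0,0,0.4],[0,0,0,0,0,0.4556],[0,0,0,0,0,0.5]],
])

```text
time_s: 9.03
position: [0.5569, -0.044, 0.2601]
tcp_rot: [[0.97, 0.242, -0.001], [0.242, -0.97, -0.001], [-0.001, 0.0, -1.0]]
force: [-3.3, 0.6, 3.0]
opening: 0.144
grasp_force: 30.0
```

Request:
play_rows([
  [[0,0,0,0,0,0],[0,0,0,0,0,0],[0,0,0,0,0,0],[0,0,0,0,0,0],[0,0,0,0,0,0],[0,0,0,0,0,0]],
])

```text
time_s: 9.53
position: [0.5569, -0.044, 0.2601]
tcp_rot: [[0.969, 0.247, -0.0], [0.247, -0.969, -0.001], [-0.001, 0.001, -1.0]]
force: [-4.3, -2.3, 3.9]
opening: 0.15
grasp_force: 30.0
```

```bash
python3 ov.py w4 .5565 -.044 14.3 1.178; python3 - <<'E'
from h import *
s=bot.read_state(); R=s["tcp_rot"]; print(np.degrees(np.arctan2(R[1,0],R[0,0])),s["force"],s["moment"],s["opening"],s["grasp_force"],s["time_s"])
E
```

```text
[ 0.5569 -0.044   0.2601]
key_top [([0.4986, -0.0605, 0.2093], 0.51)]
dial_grip [([0.5699, -0.0413, 0.2422], 0.75)]
14.283736652227356 [-5.21541564 -2.0339916   4.00039295] [-0.22779581  0.82404471  0.0354468 ] 0.14344574800326063 30.000490718521178 9.6833
```

View pics/w4.png

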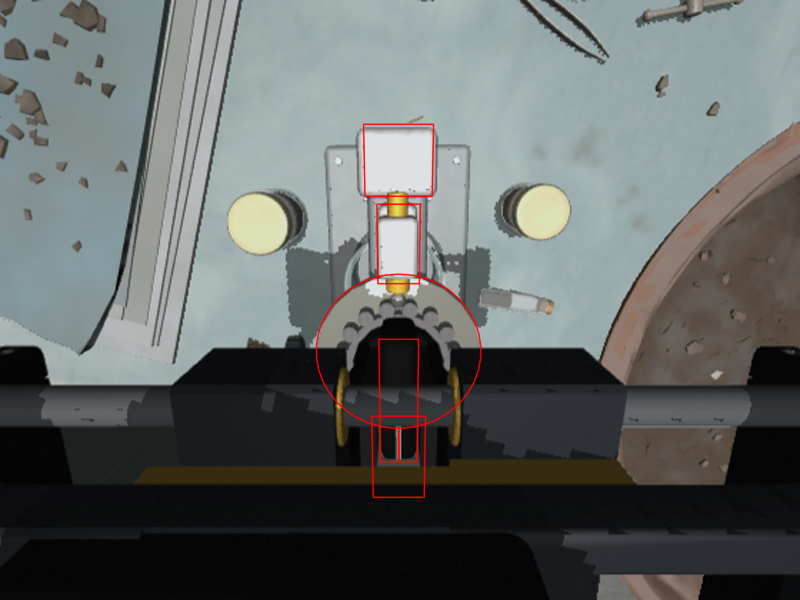

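The wing is gripped along the stand's axis, with its white pointer line at (398, 445) facing the front, which is the third click. The turning moment is near 0. The jars are still standing and the vial is lying where it was.

```bash
python3 -c "
from rig import bot
print(bot.hand_in())"
```

```text
the job is handed in; nothing more can be done
None
```

The used tip was stripped into the beaker, the key sprang back up, and the dial is at its third click, held between the fingers at 30 N; the job is handed in, but no verdict came back.

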